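# Run down the test cell's cap, back it off a quarter turn and hold it

### The job

On the leak-test fixture, draw the orange-knobbed lock pin straight up out of its bore and park it upright in the yellow bracket's notch, hanging by its collar and let go. Then screw the knurled cap clockwise all the way down until it bottoms out, back it off a quarter turn to open the vent gap, and finish still gripping the cap there: keep holding it, do not let go. Leave everything else on the bench where it is.

Things in the scene. Friction and masses are not known exactly. Their poses are not given: they have to be found in the camera images.
- fixture: fixed fixture on a 130 x 220 mm aluminium plate 15 mm thick; origin on the bench under it, x to its back (away from the robot), y left, z up; turned by up to 25 degrees. In its frame (mm): cap axis at (0, 60) over a blue round cell 84 wide, 80 tall; steel post with the pin's bore at (0, 5), 74 high; yellow parking bracket with notch at (0, -65), 74 high
- cap (a joint): turn of the cap on its thread, rad: 0 = bottomed out (hard stop), grows counter-clockwise seen from above as it unscrews (rises 1 mm per rad). Starts at 2.0 to 2.8, already on the thread. About 0.1 N m of friction; stays where it is left. At 0 the red lug points to the fixture's front (-x), at a quarter turn (1.57) over the bore
- cap_grip (a point): on the cap's axis at grip height: 26 mm above its flange, 14 below its top, 114 above the bench when bottomed. Aluminium knurled round body 44 mm wide, 40 tall, on a flange 60 wide, 8 thick, with a red lug in the flange (14 wide, 8 thick) reaching 60 mm from the axis. z up; x points away from the lug and turns with it. Can be gripped from above at any yaw once the pin is parked
- pin_knob (a point): middle of the lock pin's orange knob (22 mm wide, 30 tall), 76 mm above the foot, 46 above the collar's underside. Loose upright steel pin, about 0.1 kg, 91 mm long: shank 10 mm wide, 30 long, chamfered foot; collar 26 wide, 5 thick; neck 12 wide, 26 long; knob. In the bore it stands in the path of the cap's lug, so that the cap cannot be run down
- pin_collar (a point): centre of the underside of the pin's collar, z up along the pin; rests on the post's top at the start and on the bracket's top when parked
- pin: the lock pin: origin at the centre of its foot, z up along it
- bore_mouth (a point): mouth of the pin's bore, on the post's top: 11.6 mm diameter, 30 mm deep, vertical
- notch (a point): where the parked pin's axis goes, at the bracket's upper face. Notch: slot through the 6 mm plate, 14 mm wide, open at the front, from 14 mm in front of this point to 8 mm behind it (fixture x); plate 50 mm wide, 53 mm free depth under it. The shank goes in from above or from the front; the collar then rests on the plate
- wrench_grip (a point): bystander: handle of a 170 mm wrench lying in front of the fixture
- spare_cap_mid (a point): bystander: brass spare cap, 52 mm diameter, 34 mm tall, behind the fixture; point half-way up
- spacer_mid (a point): bystander: brass spacer ring, 52 mm diameter, 12 mm tall, behind the fixture; point half-way up
- bottle_mid (a point): bystander: white and blue bottle, 64 mm diameter, 170 mm tall, standing; point half-way up
- jar_mid (a point): bystander: white jar with red lid, 72 mm diameter, 80 mm tall; point half-way up
- meter_mid (a point): bystander: yellow handheld meter lying flat, 80 x 150 x 34 mm; point at its centre
- screwdriver_grip (a point): bystander: handle of a 180 mm screwdriver lying on the bench
Not all that is in view belongs to the job. There is more than one size of the pin; the job needs the smallest.

How it is judged:
On the way, in this order (a step that is already met when the one before it is completed fails the run):
1. the pin is parked in the notch, hanging by its collar, let go (horizontal distance between pin_collar and notch below 0.014 m and z of pin_collar in the frame of notch between -0.004 and 0.005 m and angle between pin_collar's own z axis and vertical below 0.15 rad and contact force between the fingers and pin below 0.1 N), for 0.2 s.
2. the cap is screwed down to its stop, the pin still parked (value of joint cap below 0.05 rad and horizontal distance between pin_collar and notch below 0.014 m and z of pin_collar in the frame of notch between -0.004 and 0.005 m and angle between pin_collar's own z axis and vertical below 0.15 rad), for 0.1 s.
At the end, for the whole second after the job is handed in: the cap stands 1.57 +- 0.2 rad (a quarter turn) open and still; the fingers grip it (over 2 N, grasp point within 30 mm of the cap's grip point); the pin is upright within 0.15 rad in the notch, within 14 mm of its point, collar on the plate (-4 to +5 mm), not touched by the fingers (all of step 1 and value of joint cap between 1.37 and 1.77 rad and velocity of joint cap between -0.05 and 0.05 rad/s and contact force between the fingers and cap above 2 N and distance between the grasp point and cap_grip below 0.03 m); the arm keeps its last pose, push and grip.
It fails at once if a bystander is moved by more than 30 mm (distance of any of wrench_grip, spare_cap_mid, spacer_mid, bottle_mid, jar_mid, meter_mid, screwdriver_grip from where it was at the start of the episode above 0.03 m).
It also fails if it takes over 61 s, if anything falls off the work surface, if the arm or the gripper's body presses on something with over 40 N, if the wrist force passes 120 N, or if a joint passes its speed limit or range.

### The arm

A 6-joint arm with a two-finger parallel gripper is mounted at the origin on the work surface. World frame = base frame: x ahead of the robot, y to its left, z up, the work surface at z = 0. Lengths are in m, angles in rad, forces in N, time in s.
With the tool pointing down it reaches from about 0.3 to 0.875 m from the base axis. Payload 6.4 kg.
Tool frame: the origin (TCP) lies midway between the tips of the shut fingers; the grasp point (between the pads) lies 19 mm behind it (ctrl.tcp_to_grasp is the distance from the TCP to the grasp point, in m); z points along the fingers, y is the direction in which the jaws open and shut (so a half turn about z gives the same grasp; the last joint's range is limited). The gripper opens to 85 mm and grips with 20 to 120 N. Pads are 22 mm wide; open, the fingers measure 114 mm over their backs; the gripper's body (76 mm by 85 mm) begins 54 mm behind the grasp point. The pads swing forward as they close: fully open they stand 13 mm farther back than shut.
Start: joints at [0.98, 0.181, 1.607, -0, 1.354, -0.206], TCP at [0.216, 0.533, 0.231] pointing down, gripper open.
Joint ranges: [-2.99, 2.99], [-0.89, 2.07], [0.3, 2.58], [-1.14, 4.28], [0, 2.63], [-3.12, 3.12]. Speed limits (rad/s): [2.57, 2.57, 3.01, 3.14, 3.14, 3.14].

### API

Orientations are given as a unit quaternion [w, x, y, z].
In Python, from bench import monitor, imaging, order, spotter, ctrl gives the robot as it stands.
- The arm moves only by the shell command python3 -m pendant 'ROWS'. ROWS is JSON, a list that holds one entry, the list of rows, each a list of 5 numbers: the shift along the world's x, y, z in mm, then the turn about the world's z in degrees, then the finger opening in mm, from 0 to 85.4. A call has 1 to 8 rows; each row shifts and turns the commanded pose from where the row before left it; what a row does not reach is not made up. A row lasts 1/8 s, in which the tool goes at most 62.5 mm and 10.7 degrees, less where a joint would pass 70% of its speed; a pose out of reach is approached as far as the arm can. A call with a gripper value outside its range is refused whole. The fingers move at their own pace and stop on an object; the grip force is fixed at half the most. Time passes only in rows, so rows that do not move let the fingers close. It gives the time, the measured TCP pose, the force and the opening at its end, in the units of the state.
- monitor.get_obs(): the state, without advancing time (a new reading comes with each control period).
- imaging.camera(name): name is "side" or "top" or "wrist"; returns a dict with "img" (480x640x3 uint8, red, green, blue), "vfov" (degrees; the focal length in pixels is half the picture's height over the tangent of half this angle, whatever the lens; pixels are square), "cx", "cy" (the principal point, pixels), "origin" and "orientation" of the camera in the world. Camera axes: x right, y down, z forward; pixel columns grow to the right and rows downward; lengths in m; the calibration is good to about 2 mm. A picture is of the moment at which its call begins. There is no depth.
- order.hand_in(): hands the job in, once; it reports no verdict.
Trained networks look in the newest picture that a camera, given by its name, has taken for a name from the list of things; names that differ only in an ending like _2 or _b are one class to them, and where a whole thing is asked for, a point or a joint stands for the part that bears it (a point fixed in the world has none). Each returns a list of dicts, best first, with "confidence" (0 to 1); they miss things now and then, are a little off and sometimes report something else, mostly with a low value. They report only what shows in the picture. A call takes as long as a camera call. They do not tell look-alikes from the thing itself.
- spotter.recognise(camera, thing): "at" ([x, y, z] in m, in the coordinates of the camera as it stood for that picture, good to about 4 mm: the middle of the surface that is visible of it).
- spotter.tip_of(camera, thing): "at" ([x, y, z] in m, in the coordinates of the camera as it stood for that picture, good to about 4 mm: a listed point, or the origin of a listed thing).
The state is a dict: "time_s": time; "q": joint angles; "dq": joint speeds; "joint_efforts": joint torques, N m; "eef_pos": TCP position; "eef_rot": TCP orientation; "wrist_force": force on the tool from outside, world axes, zero at the start; "torque": the same for the moment, N m; "opening": opening from 0.0 (shut) to 1.0 (fully open).
Only numpy, scipy, OpenCV 4.12 (cv2) and the standard library are available. Lean on these libraries where they do the work, as an engineer would, in place of code of your own. Each camera call takes 0.05 s, during which the arm holds its last target. There are 200 camera calls.

## Working session

There is one attempt and no reset: what is moved stays moved. The work goes in short steps, Python scripts to look and compute and a shell command to move; the robot and the scene stay as the last step left them, time stands still between calls to the robot, and variables do not carry over. Pictures are saved under pics/ and viewed, about 8 in all and at most 12, crops included, and the job is handed in when it is done.

```bash
mkdir -p pics; cat > h.py <<'E'
import numpy as np, cv2
from scipy.spatial.transform import Rotation as R
from bench import monitor, imaging, order, spotter, ctrl
def q2R(q): return R.from_quat([q[1],q[2],q[3],q[0]]).as_matrix()
def shot(n,fn=None):
    c=imaging.camera(n)
    if fn: cv2.imwrite('pics/'+fn,c['img'][:,:,::-1])
    c['R']=q2R(c['orientation']); c['o']=np.array(c['origin']); c['f']=240/np.tan(np.radians(c['vfov'])/2); return c
def w(c,p): return c['o']+c['R']@np.array(p)
def proj(c,p):
    v=c['R'].T@(np.array(p)-c['o']); return c['cx']+c['f']*v[0]/v[2], c['cy']+c['f']*v[1]/v[2]
def ray(c,u,v,z):
    d=c['R']@np.array([(u-c['cx'])/c['f'],(v-c['cy'])/c['f'],1]); return c['o']+d*(z-c['o'][2])/d[2]
def tips(c,n,things):
    for t in things:
        for r in spotter.tip_of(n,t)[:4]: print(n,t,round(r['confidence'],2),(w(c,r['at'])*1000).round(0),np.round(proj(c,w(c,r['at']))))
E
python3 - <<'E'
from h import *
print({k:np.round(v,3) for k,v in monitor.get_obs().items()}, ctrl.tcp_to_grasp)
for n in ['top','side','wrist']:
    c=shot(n,n+'0.png'); print(n,c['o'].round(3),c['f'],c['R'].round(2).tolist())
    tips(c,n,['pin_knob','pin_collar','cap_grip','notch','bore_mouth','fixture'])
print(monitor.get_obs()['time_s'])
a=[cv2.imread(f'pics/{n}0.png') for n in ['top','side']]
E
```

```text
{'time_s': np.float64(0.0), 'q': array([ 0.98 ,  0.182,  1.608, -0.   ,  1.354, -0.206]), 'dq': array([ 0.001,  0.001,  0.001,  0.001,  0.001, -0.   ]), 'joint_efforts': array([ 1.0000e-03, -4.4488e+01, -3.5133e+01, -0.0000e+00,  9.0000e-03,
        0.0000e+00]), 'eef_pos': array([0.216, 0.532, 0.23 ]), 'eef_rot': array([-0.   ,  0.191,  0.982, -0.001]), 'wrist_force': array([ 0.086, -0.417, -0.268]), 'torque': array([ 0.033, -0.027,  0.024]), 'opening': np.float64(1.002)} 0.0187
top [4.570e-01 1.000e-03 1.294e+00] 478.09909305543704 [[-0.02, -1.0, 0.04], [-1.0, 0.02, -0.0], [0.0, -0.04, -1.0]]
top pin_knob 0.73 [408.  58. 107.] [297. 281.]
top pin_knob 0.72 [511. 102. 102.] [279. 240.]
top pin_knob 0.52 [533. -56. 117.] [342. 230.]
top pin_collar 0.76 [515. 101.  37.] [281. 240.]
top pin_collar 0.61 [410.  59.  41.] [297. 279.]
top pin_collar 0.49 [529. -61.  74.] [343. 232.]
top cap_grip 0.76 [533.  -9. 113.] [323. 230.]
top notch 0.87 [ 535. -132.   76.] [371. 229.]
top bore_mouth 0.7 [538. -60.  75.] [343. 229.]
top fixture 0.89 [534. -72.   2.] [346. 232.]
side [ 0.111 -0.527  0
[... 286 characters left out ...]
ide pin_collar 0.75 [512. 104.  45.] [289. 229.]
side pin_collar 0.69 [531. -65.  43.] [336. 268.]
side pin_collar 0.54 [534. -62.  73.] [336. 260.]
side cap_grip 0.96 [532.  -6. 117.] [321. 234.]
side cap_grip 0.7 [601. 381.  13.] [260. 165.]
side notch 0.57 [ 542. -131.   70.] [358. 278.]
side notch 0.45 [ 646. -118.   15.] [384. 266.]
side bore_mouth 0.65 [529. -66.  74.] [336. 262.]
side bore_mouth 0.5 [632. -13.   5.] [352. 244.]
side bore_mouth 0.43 [ 490. -416.   14.] [427. 398.]
side fixture 0.6 [533. -70.   2.] [337. 278.]
side fixture 0.51 [ 537. -131.   73.] [357. 279.]
wrist [0.153 0.559 0.373] 354.51285328534277 [[0.37, 0.89, 0.25], [0.93, -0.36, -0.1], [-0.0, 0.27, -0.96]]
1.05
```

View pics/top0.png

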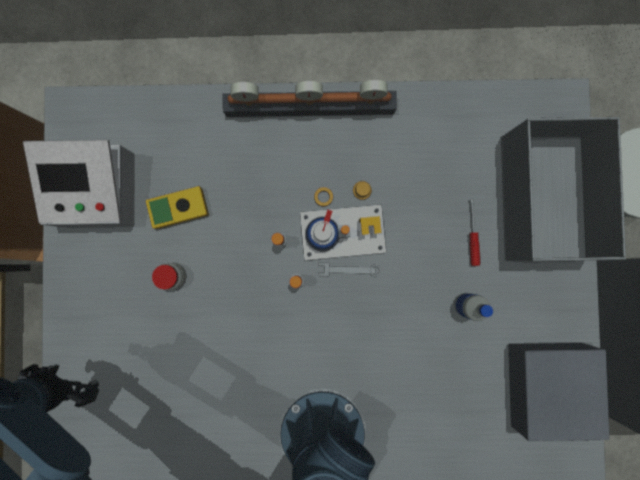

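View pics/side0.png

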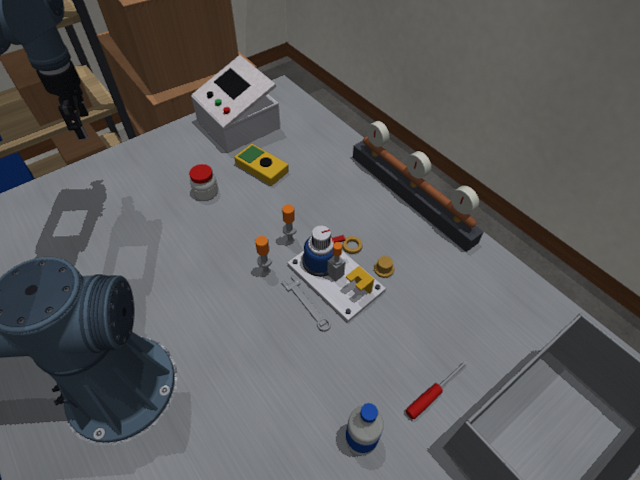

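```bash
python3 -m pendant '[[[28,-52,0,-8,85],[28,-52,0,-8,85],[28,-52,0,-8,85],[28,-52,0,-8,85],[28,-52,0,-8,85],[28,-52,0,-8,85],[28,-52,0,-8,85],[28,-52,0,-8,85]]]'; python3 -m pendant '[[[24,-44,0,0,85],[24,-44,0,0,85],[24,-44,0,0,85],[22,-46,0,0,85],[0,0,0,0,85],[0,0,0,0,85]]]'
python3 - <<'E'
from h import *
o=monitor.get_obs();print(o['eef_pos'].round(4),o['eef_rot'].round(3),o['q'].round(3),o['time_s'])
c=shot('wrist','w1.png'); print(c['o'].round(3))
tips(c,'wrist',['pin_knob','pin_collar','cap_grip','notch','bore_mouth'])
E
```

```text
time_s: 2.05
eef_pos: [0.4406, 0.1152, 0.2317]
eef_rot: [0.0, 0.684, 0.729, 0.0]
wrist_force: [1.5, 0.8, 1.1]
opening: 0.997
time_s: 2.8
eef_pos: [0.5334, -0.0608, 0.231]
eef_rot: [-0.001, 0.683, 0.731, -0.0]
wrist_force: [-1.0, -0.1, 0.1]
opening: 0.998
[ 0.5334 -0.0608  0.231 ] [-0.001  0.683  0.731 -0.   ] [-0.335  0.097  1.702  0.     1.344 -0.403] 2.8
[0.529 0.007 0.373]
wrist pin_knob 0.81 [531. -65. 119.] [315. 243.]
wrist pin_knob 0.66 [406.  60. 104.] [145.  50.]
wrist pin_knob 0.34 [530. -61.  41.] [315. 216.]
wrist pin_collar 0.91 [516. 103.  44.] [311.  20.]
wrist pin_collar 0.71 [411.  64.  44.] [184.  62.]
wrist pin_collar 0.7 [534. -67.  74.] [319. 230.]
wrist cap_grip 0.83 [531.  -6. 121.] [320. 162.]
wrist notch 0.59 [ 538. -137.   74.] [318. 304.]
wrist notch 0.24 [ 643. -114.   16.] [417. 267.]
wrist notch 0.23 [532. -70.   2.] [316. 217.]
wrist bore_mouth 0.9 [535. -65.  75.] [320. 229.]
wrist bore_mouth 0.3 [534. -65.  74.] [319. 229.]
```

View pics/w1.png

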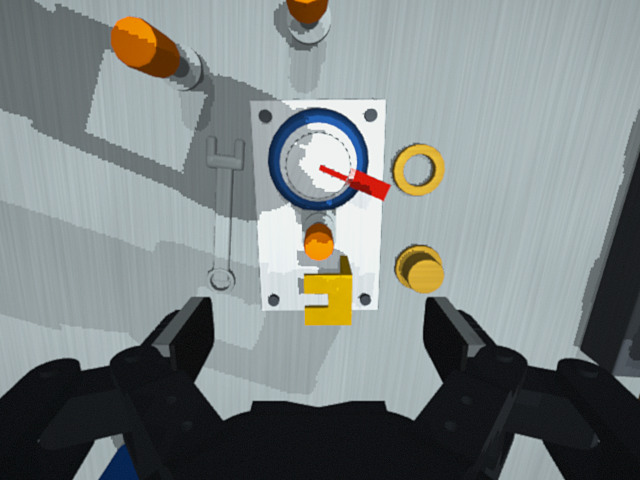

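```bash
python3 - <<'E'
from h import *
import bench
c=shot('wrist')
for n,u,v,z in [('knobtop',319,229,.135),('captop',319,164,.131),('slot end',327,300,.074),('slot front',304,300,.074),('plate corner fl',262,311,.015),('fr',379,309,.015),('bl',250,100,.015),('br',386,98,.015)]:
    print(n,(ray(c,u,v,z)*1000).round(1))
im=cv2.resize(c['img'][210:340,230:400],None,fx=4,fy=4,interpolation=cv2.INTER_CUBIC); cv2.imwrite('pics/w1c.png',im[:,:,::-1])
E
```

```text
knobtop [533.5 -50.  135. ]
captop [530.4  -6.3 131. ]
slot end [ 546.9 -131.5   74. ]
slot front [ 525.7 -133.    74. ]
plate corner fl [ 479.3 -177.5   15. ]
fr [ 608.8 -165.8   15. ]
bl [461.9  41.1  15. ]
br [589.8  51.9  15. ]
```

View pics/w1c.png

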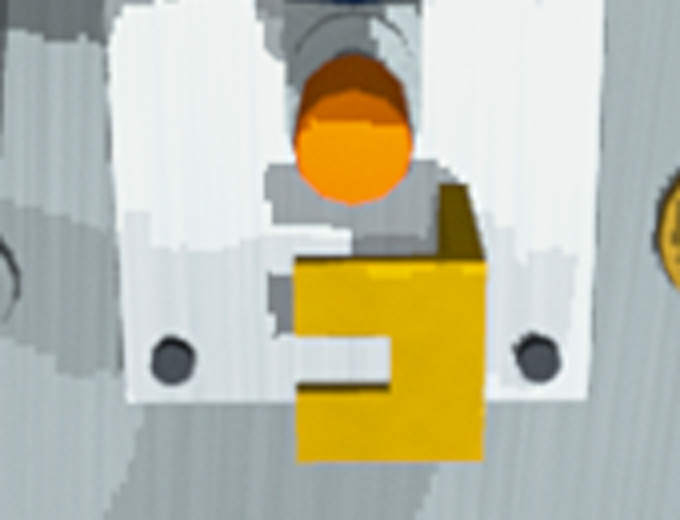

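```bash
python3 - <<'E'
from h import *
c=shot('wrist')
for n,u,v,z in [('knobtop',318.2,246.2,.135),('slot end',327.5,300.8,.074),('slot front',304.2,300.8,.074)]:
    print(n,(ray(c,u,v,z)*1000).round(1))
m=cv2.inRange(cv2.cvtColor(c['img'],cv2.COLOR_RGB2HSV),(5,150,230),(20,255,255)); m[:200]=0;m[270:]=0
ys,xs=np.nonzero(m[:,280:350]);print(ys.min(),ys.max(),xs.min()+280,xs.max()+280)
c=shot('top'); print('topcam')
for n,u,v,z in [('knobtop',345,230.5,.135)]: print((ray(c,u,v,z)*1000).round(1))
E
```

```text
knobtop [533.9 -62.6 135. ]
slot end [ 547.4 -132.4   74. ]
slot front [ 526. -134.   74.]
240 260 304 332
topcam
[529.9 -62.5 135. ]
```

```bash
python3 -m pendant '[[[0.5,-1.5,-45,0,85],[0,0,-45,0,85],[0,0,-40,0,60],[0,0,0,0,15],[0,0,0,0,15],[0,0,0,0,15],[0,0,0,0,15],[0,0,0,0,15]]]'; python3 -m pendant '[[[0,0,0,0,15],[0,0,0,0,15],[0,0,10,0,15],[0,0,10,0,15],[0,0,0,0,15]]]'
```

```text
time_s: 4.25
eef_pos: [0.5356, -0.063, 0.1035]
eef_rot: [0.002, 0.682, 0.731, 0.001]
wrist_force: [-2.2, 0.2, 7.1]
opening: 0.238
time_s: 4.88
eef_pos: [0.5353, -0.0628, 0.1228]
eef_rot: [0.001, 0.682, 0.731, 0.001]
wrist_force: [-0.7, -0.3, -1.2]
opening: 0.235
```

```bash
python3 -m pendant '[[[0,0,12,0,15],[0,0,14,0,15],[0,0,0,0,15],[2,-24,0,0,15],[2,-24,0,0,15],[2,-22,0,0,15],[0,0,0,0,15],[0,0,0,0,15]]]'
python3 - <<'E'
from h import *
c=shot('wrist'); tips(c,'wrist',['pin_knob','pin_collar','pin','notch'])
i1=c['img'][180:400,200:440]
s=shot('side'); tips(s,'side',['pin_knob','pin_collar','pin','notch'])
u,v=map(int,proj(s,[.54,-.132,.08])); i2=s['img'][v-60:v+50,u-60:u+60]
f=lambda i:cv2.resize(i,(400,366),interpolation=cv2.INTER_CUBIC)
cv2.imwrite('pics/a2.png',np.hstack([f(i1),f(i2)])[:,:,::-1]); print(u,v)
E
```

```text
time_s: 5.88
eef_pos: [0.5401, -0.1322, 0.147]
eef_rot: [-0.0, 0.682, 0.731, 0.0]
wrist_force: [0.3, -0.4, -1.5]
opening: 0.239
wrist pin_knob 0.94 [ 542. -134.  161.] [322. 323.]
wrist pin_knob 0.42 [ 537. -134.   77.] [313. 257.]
wrist pin_knob 0.32 [533. -68.   3.] [316. 147.]
wrist pin_collar 0.98 [ 539. -138.  116.] [316. 287.]
wrist pin_collar 0.56 [ 537. -134.   86.] [314. 262.]
wrist pin 0.77 [ 539. -134.   83.] [316. 261.]
wrist pin 0.31 [ 435. -116.    7.] [188. 199.]
wrist notch 0.92 [ 537. -138.   76.] [313. 263.]
wrist notch 0.51 [ 540. -131.  159.] [319. 313.]
side pin_knob 0.82 [405.  60. 107.] [261. 245.]
side pin_knob 0.73 [514. 100. 106.] [289. 214.]
side pin_knob 0.56 [ 535. -132.  162.] [359. 257.]
side pin_collar 0.71 [ 538. -131.  119.] [358. 267.]
side pin_collar 0.69 [512. 107.  42.] [288. 229.]
side pin_collar 0.65 [407.  61.  38.] [264. 261.]
side pin 0.73 [ 536. -134.   87.] [357. 277.]
side pin 0.66 [407.  59.  -4.] [266. 271.]
side pin 0.62 [511. 103.  -1.] [290. 240.]
side notch 0.64 [ 540. -134.   73.] [358. 279.]
357 276
```

View pics/a2.png

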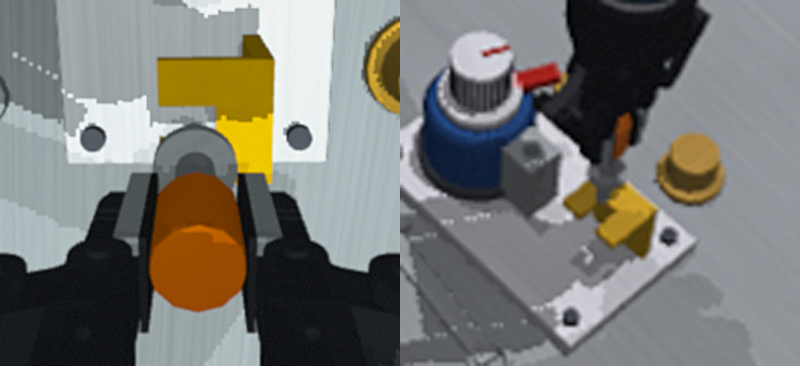

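```bash
python3 -m pendant '[[[0,0,-8,0,15],[0,0,-6,0,15],[0,0,-5,0,15],[0,0,-4,0,15],[0,0,0,0,15]]]'
```

```text
time_s: 7.0
eef_pos: [0.5401, -0.1324, 0.1238]
eef_rot: [-0.0, 0.682, 0.731, -0.0]
wrist_force: [-0.1, 0.6, -0.8]
opening: 0.24
```

```bash
python3 -m pendant '[[[0,0,-7,0,15],[0,0,-7,0,15],[0,0,-5,0,15],[0,0,0,0,15],[0,0,0,0,15]]]'
```

```text
time_s: 7.62
eef_pos: [0.5404, -0.1326, 0.1054]
eef_rot: [0.0, 0.682, 0.731, 0.0]
wrist_force: [0.4, 0.1, -0.9]
opening: 0.24
```

```bash
python3 -m pendant '[[[0,0,-2,0,15],[0,0,0,0,15],[0,0,0,0,28],[0,0,0,0,40],[0,0,0,0,60],[0,0,0,0,70],[0,0,25,0,70],[0,0,30,0,70]]]';python3 -m pendant '[[[0,0,30,0,80],[0,0,30,0,80],[0,0,0,0,80]]]'
python3 - <<'E'
from h import *
c=shot('wrist'); tips(c,'wrist',['pin_knob','pin_collar','notch','cap_grip'])
i1=c['img'][80:400,180:460]
s=shot('side'); tips(s,'side',['pin_collar','notch','cap_grip'])
u,v=357,260; i2=s['img'][v-60:v+50,u-60:u+60]
f=lambda i:cv2.resize(i,(400,400),interpolation=cv2.INTER_CUBIC)
cv2.imwrite('pics/a3.png',np.hstack([f(i1),f(i2)])[:,:,::-1]); print(u,v)
E
```

```text
time_s: 8.62
eef_pos: [0.5397, -0.1322, 0.1582]
eef_rot: [-0.001, 0.682, 0.731, -0.0]
wrist_force: [0.7, 0.6, -0.9]
opening: 0.819
time_s: 9.0
eef_pos: [0.5419, -0.1333, 0.2211]
eef_rot: [0.003, 0.682, 0.731, 0.001]
wrist_force: [0.2, -0.2, -0.6]
opening: 0.933
wrist pin_knob 0.73 [ 543. -133.  115.] [320. 239.]
wrist pin_collar 0.7 [ 540. -137.   71.] [314. 229.]
wrist notch 0.86 [ 538. -135.   73.] [313. 227.]
wrist notch 0.41 [ 337. -391.   86.] [ 92. 468.]
wrist cap_grip 0.77 [531.  -7. 119.] [314.  42.]
side pin_collar 0.95 [403.  61.  39.] [263. 262.]
side pin_collar 0.73 [512. 105.  41.] [289. 229.]
side pin_collar 0.59 [ 541. -132.   77.] [358. 277.]
side pin_collar 0.57 [ 490. -418.   13.] [428. 399.]
side notch 0.8 [ 540. -132.   73.] [358. 278.]
357 260
```

View pics/a3.png

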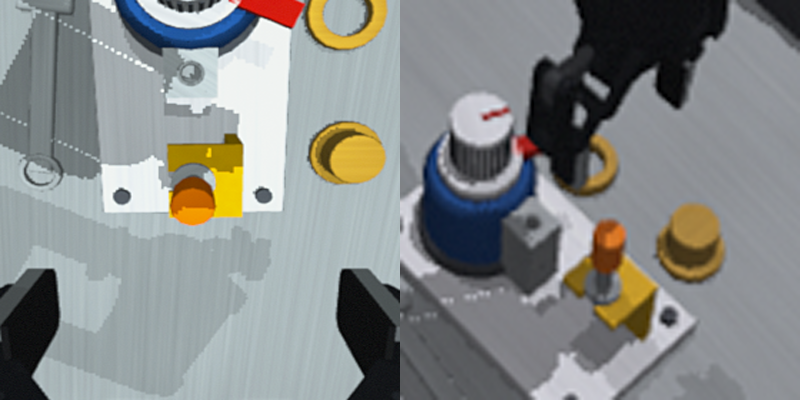

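```bash
python3 -m pendant '[[[-1.5,15.5,0,10.5,85],[-1,15.5,0,10.5,85],[-1,15.5,0,10.5,85],[-1.5,15.5,0,10.5,85],[-1,15.5,0,10.5,85],[-1.5,15.5,0,10.5,85],[-1.5,15.5,0,10.5,85],[-1,16,0,10.5,85]]]';python3 -m pendant '[[[0,0,0,0,85],[0,0,0,0,85]]]'
python3 - <<'E'
from h import *
o=monitor.get_obs();print(o['eef_pos'].round(4),o['eef_rot'].round(3),o['q'].round(3),o['time_s'])
c=shot('wrist','w4.png'); tips(c,'wrist',['cap_grip'])
E
```

```text
time_s: 10.45
eef_pos: [0.5302, -0.0075, 0.218]
eef_rot: [-0.0, 0.015, 1.0, 0.0]
wrist_force: [-0.0, -0.1, -0.6]
opening: 0.997
time_s: 10.7
eef_pos: [0.5304, -0.0084, 0.2182]
eef_rot: [-0.0, 0.02, 1.0, -0.0]
wrist_force: [-0.2, -0.4, -0.2]
opening: 0.998
[ 0.5304 -0.0084  0.2182] [-0.    0.02  1.   -0.  ] [-0.24   0.094  1.732 -0.     1.316 -1.771] 10.7
wrist cap_grip 0.76 [533.  -9. 116.] [318. 245.]
```

View pics/w4.png

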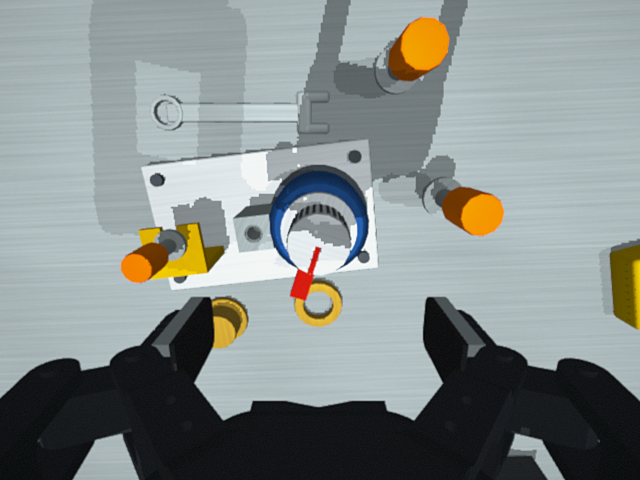

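```bash
python3 -m pendant '[[[0,0.5,-45,0,85],[0,0,-45,0,85],[0,0,-30,0,85],[0,0,0,0,35],[0,0,0,0,35],[0,0,0,0,35],[0,0,0,0,35],[0,0,0,0,35]]]'; python3 -m pendant '[[[0,0,0,0,35],[0,0,-0.2,-10,35],[0,0,-0.2,-10,35],[0,0,-0.2,-10,35],[0,0,0,0,35]]]'; python3 - <<'E'
from h import *
o=monitor.get_obs();print(o['torque'].round(2),o['q'].round(3))
E
```

```text
time_s: 11.8
eef_pos: [0.5317, -0.0082, 0.1003]
eef_rot: [0.002, 0.018, 1.0, -0.001]
wrist_force: [-1.8, -2.2, 7.6]
opening: 0.5
time_s: 12.42
eef_pos: [0.5314, -0.0092, 0.0998]
eef_rot: [0.002, 0.277, 0.961, -0.001]
wrist_force: [-2.6, -6.5, 8.0]
opening: 0.498
[-1.18  0.63 -0.06] [-0.239  0.243  1.823 -0.003  1.072 -1.247]
```

```bash
python3 -m pendant '[[[0,0,-0.2,-10,35],[0,0,-0.2,-10,35],[0,0,-0.2,-10,35],[0,0,-0.2,-10,35],[0,0,-0.2,-10,35],[0,0,-0.2,-10,35],[0,0,-0.2,-10,35],[0,0,-0.2,-10,35]]]'; python3 -m pendant '[[[0,0,-0.2,-10,35],[0,0,-0.2,-10,35],[0,0,-0.2,-10,35],[0,0,0,0,35]]]'; python3 - <<'E'
from h import *
o=monitor.get_obs();print(o['torque'].round(2),o['q'].round(3), R.from_matrix(q2R(o['eef_rot'])).as_euler('ZYX',degrees=True).round(1))
E
```

```text
time_s: 13.42
eef_pos: [0.5291, -0.0099, 0.0981]
eef_rot: [0.001, 0.831, 0.557, -0.003]
wrist_force: [-14.9, -9.5, 18.2]
opening: 0.498
time_s: 13.92
eef_pos: [0.5284, -0.0093, 0.0975]
eef_rot: [0.001, 0.946, 0.324, -0.003]
wrist_force: [-16.7, -7.7, 20.7]
opening: 0.499
[-1.31  2.89 -0.11] [-0.24   0.245  1.826 -0.005  1.074  0.672] [  37.9    0.3 -180. ]
```

```bash
for i in 1 ; do python3 -m pendant '[[[0.5,0.5,0,-7,35],[0.5,0,0,-7,35],[0,0,0,0,35]]]'; python3 -c "
from h import *
o=monitor.get_obs();print(o['torque'].round(2),o['q'].round(3))"; python3 -m pendant '[[[0,0,0,-5,35],[0,0,0,-5,35],[0,0,0,0,35]]]'; python3 -c "
from h import *
o=monitor.get_obs();print(o['torque'].round(2),o['q'].round(3), R.from_matrix(q2R(o['eef_rot'])).as_euler('ZYX',degrees=True).round(1))
c=shot('top','t5.png'); s=shot('side'); u,v=map(int,proj(c,[.53,-.03,.1])); a=c['img'][v-40:v+40,u-40:u+40]
u,v=map(int,proj(s,[.53,-.03,.1])); b=s['img'][v-40:v+40,u-40:u+40]; k=shot('wrist')['img'][150:450,170:470]
cv2.imwrite('pics/a5.png',np.hstack([cv2.resize(i,(266,400) if 0 else (266,266),interpolation=cv2.INTER_CUBIC) for i in (a,b,k)])[:,:,::-1])"; done
```

```text
time_s: 14.3
eef_pos: [0.5283, -0.0088, 0.0973]
eef_rot: [0.001, 0.978, 0.207, -0.004]
wrist_force: [-20.3, -8.6, 22.7]
opening: 0.496
[-1.48  3.49 -0.07] [-0.238  0.247  1.825 -0.006  1.076  0.918]
time_s: 14.68
eef_pos: [0.5301, -0.0082, 0.0972]
eef_rot: [0.001, 0.993, 0.122, -0.002]
wrist_force: [-11.6, -5.2, 13.9]
opening: 0.495
[-1.01  1.98  0.56] [-0.238  0.248  1.824 -0.004  1.072  1.091] [ 14.    0.2 179.9]
```

View pics/a5.png

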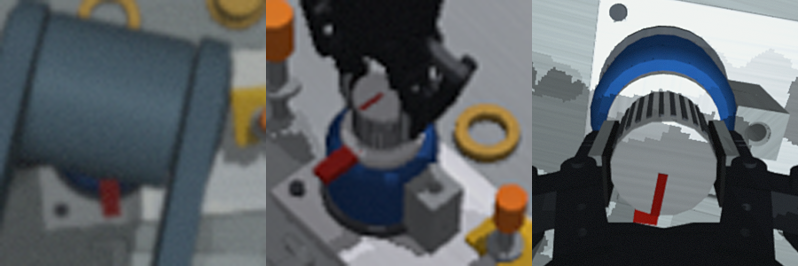

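```bash
python3 -m pendant '[[[0,0,0,-4,35],[0,0,0,-4,35],[0,0,0,0,35]]]'; python3 -c "
from h import *
o=monitor.get_obs();print(o['torque'].round(2),o['q'].round(3))"
```

```text
time_s: 15.2
eef_pos: [0.5315, -0.0081, 0.0973]
eef_rot: [0.002, 0.999, 0.054, 0.0]
wrist_force: [-5.6, -3.7, 9.0]
opening: 0.502
[-0.77  1.    1.81] [-0.237  0.249  1.823 -0.004  1.069  1.228]
```

```bash
cat > mark.py <<'E'
from h import *
import sys
c=shot('wrist',sys.argv[1]); h=cv2.cvtColor(c['img'],cv2.COLOR_RGB2HSV)
m=cv2.inRange(h,(0,140,60),(4,255,255))|cv2.inRange(h,(172,140,60),(180,255,255))
z=float(sys.argv[2]); n,l,st,ce=cv2.connectedComponentsWithStats(m)
for i in range(1,n):
    if st[i,4]<30: continue
    ys,xs=np.nonzero(l==i); P=np.array([ray(c,u,v,z)[:2] for u,v in zip(xs,ys)])*1000
    d=cv2.fitLine(P.astype(np.float32),cv2.DIST_L2,0,.01,.01).ravel()
    print(st[i],'mean',P.mean(0).round(1),'dir deg',np.degrees(np.arctan2(d[1],d[0])).round(1),'range',P.min(0).round(0),P.max(0).round(0))
tips(c,'wrist',['cap_grip']); o=monitor.get_obs(); print(o['torque'].round(2),o['time_s'])
E
python3 mark.py w6.png .128
python3 -m pendant '[[[0,0,0.2,10,35],[0,0,0.2,10,35],[0,0,0.2,10,35],[0,0,0.2,10,35],[0,0,0.2,10,35],[0,0,0.2,10,35],[0,0,0.2,10,35],[0,0,0.2,10,35]]]'; python3 -m pendant '[[[0,0,0,10,35],[0,0,0,0,35],[0,0,0,0,35]]]'
python3 mark.py w7.png .1295
python3 - <<'E'
from h import *
a,b=[cv2.imread(f'pics/w{i}.png')[150:450,140:500] for i in (6,7)]
cv2.imwrite('pics/a7.png',np.hstack([a,b]))
s=shot('side','s7.png');tips(s,'side',['cap_grip','pin_collar','notch'])
E
```

```text
[297 349  27  58 733] mean [514.5  -8.4] dir deg -1.4 range [504. -13.] [529.  -3.]
wrist cap_grip 0.56 [531. -12. 118.] [328. 330.]
[-0.78  1.04  1.73] 15.3
time_s: 16.3
eef_pos: [0.53, -0.0065, 0.0985]
eef_rot: [-0.001, 0.73, 0.684, -0.001]
wrist_force: [-11.2, 1.6, 15.1]
opening: 0.496
time_s: 16.68
eef_pos: [0.5298, -0.0064, 0.0987]
eef_rot: [-0.001, 0.669, 0.743, -0.001]
wrist_force: [-12.3, 1.9, 16.1]
opening: 0.5
[291 348  30  59 762] mean [528.5 -23.4] dir deg 83.8 range [522. -34.] [532.  -9.]
wrist cap_grip 0.6 [529.  -8. 118.] [316. 329.]
[0.29 2.13 0.04] 16.775
side cap_grip 0.77 [526.  -6. 111.] [320. 237.]
side pin_collar 0.76 [ 538. -131.   75.] [357. 278.]
side pin_collar 0.62 [513. 106.  40.] [289. 229.]
side notch 0.42 [ 538. -129.   74.] [356. 278.]
```

View pics/a7.png

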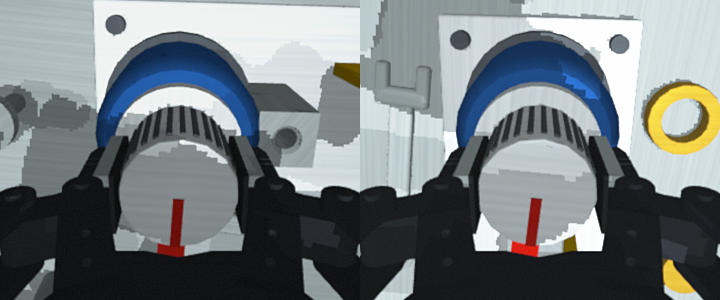

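```bash
python3 - <<'E'
from h import *
c=shot('wrist'); now=q2R(c['orientation'])
for f,z,rot in (('w6.png',.128,-90),('w7.png',.1296,0)):
    im=cv2.imread('pics/'+f)[:,:,::-1]; h=cv2.cvtColor(np.ascontiguousarray(im),cv2.COLOR_RGB2HSV)
    m=cv2.inRange(h,(0,140,60),(4,255,255))|cv2.inRange(h,(172,140,60),(180,255,255)); m[:340]=0
    rows=[(r,np.nonzero(m[r,250:400])[0]+250) for r in range(345,412,4)]
    print(f,[(r,int(x.min()),int(x.max())) for r,x in rows if len(x)])
    P=np.array([ray(c,x.mean(),r,z)[:2] for r,x in rows if len(x) and 352<r<388])*1000
    d=np.polyfit(P[:,1],P[:,0],1); print('mark line angle (at present camera yaw)',90-np.degrees(np.arctan(d[0])),'shift',rot)
E
```

```text
w6.png [(349, 314, 315), (353, 313, 322), (357, 313, 322), (361, 313, 322), (365, 312, 321), (369, 312, 321), (373, 312, 321), (377, 311, 320), (381, 311, 320), (385, 311, 320), (389, 310, 319), (393, 310, 319), (397, 298, 323), (401, 297, 323), (405, 308, 323)]
mark line angle (at present camera yaw) 92.2296591724025 shift -90
w7.png [(349, 311, 320), (353, 311, 320), (357, 310, 319), (361, 310, 319), (365, 309, 318), (369, 309, 318), (373, 308, 317), (377, 308, 317), (381, 307, 316), (385, 307, 316), (389, 306, 315), (393, 292, 315), (397, 292, 317), (401, 291, 317), (405, 305, 317)]
mark line angle (at present camera yaw) 89.63672410227036 shift 0
```

```bash
python3 -m pendant '[[[0,0,0,3,35],[0,0,0,0,35],[0,0,0,0,35],[0,0,0,0,35]]]'; python3 mark.py w8.png .1296; python3 - <<'E'
from h import *
s=shot('side'); print(s['img'].shape)
a=cv2.resize(s['img'][190:300,290:400],(500,500),interpolation=cv2.INTER_CUBIC); cv2.imwrite('pics/a8.png',a[:,:,::-1])
E
```

```text
time_s: 17.52
eef_pos: [0.5297, -0.0065, 0.0987]
eef_rot: [-0.002, 0.65, 0.76, -0.001]
wrist_force: [-12.6, 0.9, 16.3]
opening: 0.493
[291 348  30  59 763] mean [529.3 -23.4] dir deg 86.8 range [524. -33.] [534.  -9.]
wrist cap_grip 0.96 [531.  -8. 117.] [321. 328.]
[0.3  2.25 0.03] 17.625
(480, 640, 3)
```

View pics/a8.png

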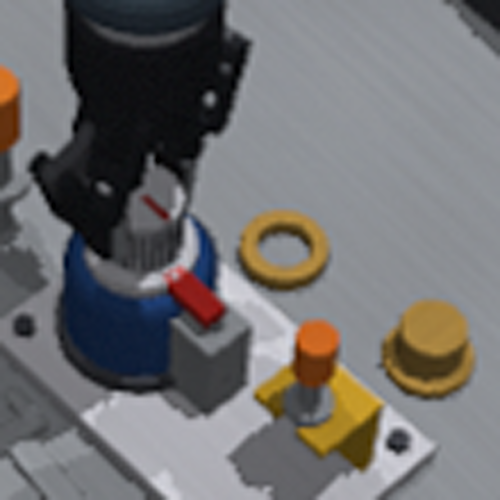

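The lug now lies over the bore, the pin hangs upright in the notch and the cap is still gripped, so I'm handing in.

```bash
python3 -c "
from bench import order; print(order.hand_in())"
```

```text
the job is handed in; nothing more can be done
None
```

The job is handed in at about 17.7 s of the 61 s allowed; no verdict was reported.

- **Pin:** I drew it straight up out of the bore and lowered it into the bracket's notch, then let go. In the last side picture it hangs upright by its collar. The networks put collar and notch within about 2–4 mm of each other, inside the 14 mm limit.
- **Cap run down:** I turned it clockwise until the torque climbed to about 1.8 N m with the lug pointing to the fixture's front, so I take it as bottomed. The angle read from the cap's red mark was about 2.4° off the expected front direction. That is close to the 0.05 rad limit, but within my measuring error.
- **Backed off:** I turned the cap back about 87° by the mark, then 3° more, to about 1.53–1.57 rad. The lug lies over the bore, as it should at a quarter turn.
- **Grip at the end:** The fingers are still closed on the cap, with the grasp point about 2 mm from the estimated grip height. About 12 N sideways and 16 N upward remained on the wrist from slight off-centring, well under the limits.
- **Bystanders:** I did not measure them after the start. The spare cap and spacer look undisturbed in the last picture, and I noticed no contact with the others.

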